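Put the welding booth offcuts away and chock the pipes

TASK

Clear the cut pieces off the front of the welding bench: put the U-channel offcut flat in the walled tray, open side up, and the flange flat on its stand with the pin through its hole. Lay the two pipe offcuts side by side in the middle of the pipe rack, along its stop rail, and set the wooden chock upright along their open side so that stop, pipes and chock are close together, with no more than about 15 mm of play in the whole row, and nothing can roll apart. Leave the spray can and the wire brush where they are, and leave everything released and at rest.

Things in the scene. Friction and masses are not known exactly. Their poses are not given: they have to be found in the camera images.
- pipe_a_center (a point): First pipe offcut, plain steel, lying on its side on the bench: 42 mm diameter, 60 mm long, dark bores in its flat ends; the two pipe offcuts are alike and may go in either order. It rolls if nudged. Point: its centre, on the axis half-way along (21 mm above what it lies on); x along the pipe. It can be gripped over its two flat ends (60 mm), which leaves its sides free to go close to a neighbour. About 0.23 kg
- pipe_b_center (a point): Second pipe offcut, plain steel, lying on its side on the bench: 42 mm diameter, 60 mm long, dark bores in its flat ends; the two pipe offcuts are alike and may go in either order. It rolls if nudged. Point: its centre, on the axis half-way along (21 mm above what it lies on); x along the pipe. It can be gripped over its two flat ends (60 mm), which leaves its sides free to go close to a neighbour. About 0.23 kg
- chock_center (a point): Wooden chock: a ridge-shaped block 60 mm long (x), 40 mm wide at its foot and 18 mm at its flat top (y), 26 mm high, both long sides sloping alike, both ends upright and flat. Point: its centre, 13 mm above its underside; z up. Gripped over its ends (60 mm). Pushed up until it touches a 42 mm pipe lying beside it on the same surface, its centre is 34 mm from the pipe's axis, measured level. 60 g
- channel_center (a point): Channel offcut, plain steel U-section lying with its open side up: 70 mm long (x), 40 mm wide over the two upright flanges (y), 25 mm high, walls 5 mm. Point: its centre, 12.5 mm above its underside; z up. About 0.18 kg
- flange_center (a point): Flange, a thick plain steel ring lying flat: 54 mm outer diameter, 30 mm hole, 18 mm thick. Point: its centre, 9 mm above its underside; z up. About 0.2 kg
- pipe_rack: Pipe rack, fixed, a grey steel plate 120 mm (x) by 150 mm (y), its top 8 mm above the bench, with one upright dark stop rail all along its +y edge: the rail is 10 mm thick, rises 35 mm above the bench, and its inner face is at y = +65 mm. The other three sides are open. Pipes lie along x, side by side in y. Origin: centre of the plate's underside, on the bench; z up
- channel_tray: Channel tray, fixed open aluminium tray with four low walls: 130 mm (x) by 100 mm (y) outside, 24 mm high, walls 4 mm, floor 4 mm thick. Origin: centre of its underside, on the bench; z up
- flange_stand: Flange stand, fixed grey plate 110 by 110 mm, its top 8 mm above the bench, with one upright pin 12 mm in diameter at its centre, whose top is 40 mm above the bench. Origin: centre of its underside, on the bench; z up
- spray_can: Bystander: white spray can standing upright at the left of the work, 58 mm diameter, 170 mm tall. Origin: centre of its underside
- wire_brush: Bystander: wooden wire brush lying bristles up at the right of the work, about 225 mm long (x, from -105 to +120 mm, bristle end at +x), 32 mm wide, 34 mm high. Origin: in its underside, near the middle of its length

How it is judged:
By the outcome, as a careful person would: the job done as asked, in the order asked, and still so for the second after the job is handed in, with the robot touching nothing.
It also fails if it takes over 144 s, if anything falls off the work surface, if the arm or the gripper's body presses on something with over 40 N, if the wrist force passes 120 N, or if a joint passes its speed limit or range.

ROBOT

A 6-joint arm with a two-finger parallel gripper is mounted at the origin on the work surface. World frame = base frame: x ahead of the robot, y to its left, z up, the work surface at z = 0. Lengths are in m, angles in rad, forces in N, time in s.
With the tool pointing down it reaches from about 0.4 to 0.825 m from the base axis. Payload 7 kg.
Tool frame: the origin (TCP) lies between the finger pads; the fingertips stand 25 mm ahead of it and the grasp point (between the pads) lies 6 mm ahead of it (arm.tip_extent is the z of the fingertips in the tool frame, in m); z points along the fingers, x is the direction in which the jaws open and shut, and the axes are right-handed (so a half turn about z gives the same grasp; the last joint's range is limited). The gripper opens to 88 mm and grips with 3 to 60 N. Pads are 19 mm wide; open, the fingers measure 130 mm over their backs; the gripper's body (78 mm by 193 mm) begins 47 mm behind the grasp point.
Start: joints at [1.405, 0.359, 0.012, 0, -1.224, -0.288], TCP at [0.296, 0.607, 0.252] pointing down, gripper open.
Joint ranges: [-3.07, 3.07], [-1.43, 2.12], [-1.02, 1.25], [-3.03, 1.67], [-3.05, -0], [-3.03, 3.03]. Speed limits (rad/s): [2.39, 2.39, 3.01, 3.14, 3.14, 3.14].

INTERFACE

Orientations are given as [roll, pitch, yaw] about the fixed x, y, z axes, in that order (R = Rz(yaw) Ry(pitch) Rx(roll)).
In Python, from station import monitor, grab_frame, job_done, arm gives the robot as it stands.
- The arm moves only by the shell command python3 -m jog 'ROWS' [FORCE]. ROWS is JSON, a list that holds one entry, the list of rows, each a list of 7 numbers: the shift along the world's x, y, z in m, then the turn, a rotation vector about the world's x, y, z in rad, then the opening, from 0 (shut) to 1 (fully open). In form: [[[dx, dy, dz, ax, ay, az, claw], ...]]. A call has 1 to 20 rows; each row shifts and turns the commanded pose from where the row before left it; what a row does not reach is not made up. A row lasts 1/8 s, in which the tool goes at most 62.5 mm and 10.7 degrees, less where a joint would pass 70% of its speed; a pose out of reach is approached as far as the arm can. A call is refused whole if a number of a shift passes 0.0625 or a number of a turn 0.188, either way. A call with a gripper value outside its range is refused whole. The fingers move at their own pace and stop on an object; FORCE is the grip in N (left out, the last holds). Time passes only in rows, so rows that do not move let the fingers close. It gives the time, the measured TCP pose, the force and the opening at its end, in the units of the state.
- monitor.get_state(): the state, without advancing time (a new reading comes with each control period).
- grab_frame(name): name is "scene" or "side" or "wrist"; returns a dict with "pixels" (384x512x3 uint8, red, green, blue), "K" (3x3 intrinsics, pixels), "view" (4x4, takes a point from world to camera coordinates); the wrist camera has in their place "hand_eye" (4x4, takes a point from camera to tool coordinates, whose origin is the TCP and whose axes are the tool frame's). Camera axes: x right, y down, z forward; pixel columns grow to the right and rows downward; lengths in m; the calibration is good to about 2 mm. A picture is of the moment at which its call begins: read the wrist's pose just before it. There is no depth.
- job_done(): hands the job in, once; it reports no verdict.
The state is a dict: "t": time; "q": joint angles; "qd": joint speeds; "joint_efforts": joint torques, N m; "eef_pos": TCP position; "ee_rot": TCP orientation; "force": force on the tool from outside, world axes, zero at the start; "moment": the same for the moment, N m; "width": finger opening in m.
Only numpy, scipy, OpenCV 4.12 (cv2) and the standard library are available. Lean on these libraries where they do the work, as an engineer would, in place of code of your own. Each camera call takes 0.05 s, during which the arm holds its last target.

## Working session

There is one attempt and no reset: what is moved stays moved. The work goes in short steps, Python scripts to look and compute and a shell command to move; the robot and the scene stay as the last step left them, time stands still between calls to the robot, and variables do not carry over. Pictures are saved under pics/ and viewed, and the job is handed in when it is done.

```bash
ls; mkdir -p pics; python3 - <<'E'
from station import monitor, grab_frame, arm
import cv2
s=monitor.get_state(); print(s)
for n in ["scene","side","wrist"]:
    f=grab_frame(n); cv2.imwrite(f"pics/{n}0.png",f["pixels"][:,:,::-1])
    print(n,f["K"],f.get("view"),f.get("hand_eye"))
E
```

```text
pics
{'t': 0.0, 'q': array([ 1.40508870e+00,  3.59374497e-01,  1.10416809e-02, -3.17723280e-04,
       -1.22408714e+00, -2.88101793e-01]), 'qd': array([ 0.00062026, -0.00148918, -0.00068196, -0.00039384, -0.00073033,
        0.00148662]), 'joint_efforts': array([-7.61769461e-04, -5.82721603e+01,  2.93061626e+01,  6.99701920e+00,
        6.94390954e-03, -1.63977584e-04]), 'eef_pos': array([0.29574853, 0.60626038, 0.25062903]), 'ee_rot': array([-3.14141766e+00, -1.64157646e-03, -2.02471410e+00]), 'force': array([ 0.40993323, -0.04260929, -0.3691522 ]), 'moment': array([0.02136685, 0.01631685, 0.00967717]), 'width': 0.08785242372346269}
scene [[385.01559095   0.         253.76122201]
 [  0.         385.01559095 190.55411771]
 [  0.           0.           1.        ]] [[ 0.75914588  0.65091258 -0.00321642 -0.40332204]
 [ 0.55943349 -0.65496589 -0.50799002 -0.26383006]
 [-0.33276374  0.38383915 -0.86135695  1.42722777]
 [ 0.          0.          0.          1.        ]] None
side [[352.64579212   0.         257.36660252]
 [  0.         352.64579212 192.87351423]
 [  0.           0.           1.        ]] [[-0.73567604 -0.67713448 -0.01642142  0.37848866]
 [-0.34365439  0.39403755 -0.85242951  0.23231953]
 [ 0.58368006 -0.62146867 -0.52258422  0.71375547]
 [ 0.          0.          0.          1.        ]] None
wrist [[267.46883335   0.         255.90102688]
 [  0.         267.46883335 186.75567127]
 [  0.           0.           1.        ]] None [[ 9.99998911e-01 -1.35469650e-03  5.86107702e-04  5.76305658e-04]
 [ 1.14048326e-03  9.61207533e-01  2.75823816e-01 -7.47283704e-02]
 [-9.37028698e-04 -2.75822848e-01  9.61208031e-01 -1.34361653e-01]
 [ 0.00000000e+00  0.00000000e+00  0.00000000e+00  1.00000000e+00]]
```

View pics/scene0.png

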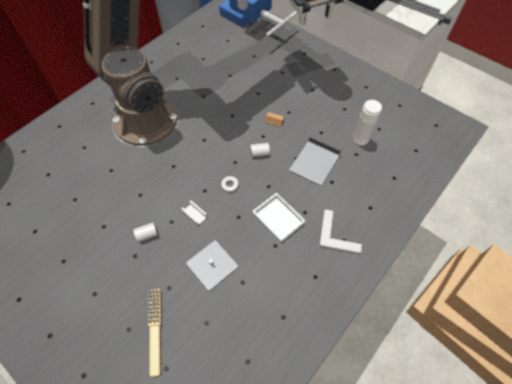

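View pics/side0.png

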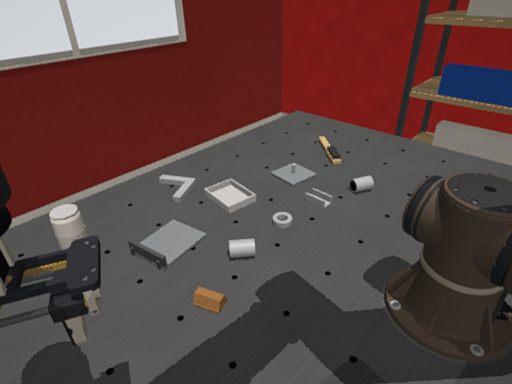

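View pics/wrist0.png

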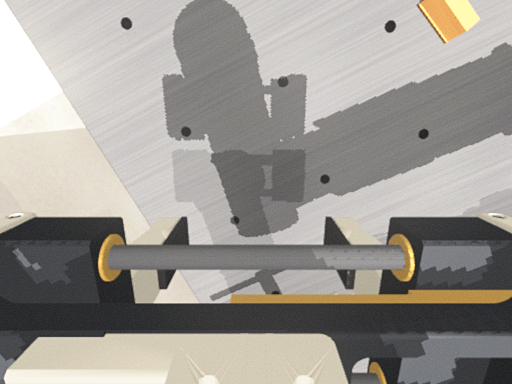

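The scene image shows the chock at (275,119), pipes at (260,150) and (146,232), the flange at (230,184), and the channel at (194,213). The rack is at (315,160), the tray at (279,217), the stand at (212,265), the can at (368,122) and the brush at (155,330). There is also an unlisted L-shaped piece at (335,235). Next I'll crop and measure.

```bash
cat > h.py <<'E'
import numpy as np, cv2
from scipy.spatial.transform import Rotation as Ro
from station import monitor, grab_frame, arm
def cast_f(f,uv,z,T=None):
    """pixels -> world points at height z. T tool pose for wrist"""
    uv=np.atleast_2d(np.array(uv,float)); K=f["K"]
    if "view" in f and f["view"] is not None: M=np.linalg.inv(f["view"])
    else: M=T@f["hand_eye"]
    d=np.c_[uv,np.ones(len(uv))]@np.linalg.inv(K).T@M[:3,:3].T
    o=M[:3,3]; return o+d*((z-o[2])/d[:,2])[:,None]
def proj_f(f,P,T=None):
    P=np.atleast_2d(P)
    V=f["view"] if f.get("view") is not None else np.linalg.inv(T@f["hand_eye"])
    c=P@V[:3,:3].T+V[:3,3]; c=c@f["K"].T; return c[:,:2]/c[:,2:]
def tool():
    s=monitor.get_state(); T=np.eye(4); T[:3,:3]=Ro.from_euler('xyz',s["ee_rot"]).as_matrix(); T[:3,3]=s["eef_pos"]; return T,s
def shot(n,name):
    T,s=tool(); f=grab_frame(n); f["T"]=T; cv2.imwrite(f"pics/{name}.png",f["pixels"][:,:,::-1])
    import pickle; pickle.dump(f,open(f"pics/{name}.pkl","wb")); return f
def load(name):
    import pickle; return pickle.load(open(f"pics/{name}.pkl","rb"))
def cast(f,uv,z): return cast_f(f,uv,z,f["T"])
def proj(f,P): return proj_f(f,P,f["T"])
E
python3 - <<'E'
from h import *
f=shot("scene","s1"); g=shot("side","d1")
for nm,uv,z in [("chock",(275,119),.013),("pipeA",(260,150),.021),("pipeB",(146,232),.021),("flange",(230,184),.009),("channel",(194,213),.012),("rack",(315,161),.008),("tray",(279,217),.01),("stand",(212,265),.008),("pinstand",(211,262),.04),("can",(371,107),.17)]:
    print(nm,cast(f,uv,z).round(3), proj(g,cast(f,uv,z)).round(0))
c=f["pixels"][95:295,125:345,::-1]; cv2.imwrite("pics/s1c.png",cv2.resize(c,None,fx=3,fy=3,interpolation=cv2.INTER_CUBIC)[:600,:660])
c=g["pixels"][130:320,120:390,::-1]; cv2.imwrite("pics/d1c.png",cv2.resize(c,None,fx=2.96,fy=2.96,interpolation=cv2.INTER_CUBIC))
print(arm.tip_extent)
E
```

```text
chock [[0.372 0.305 0.013]] [[208. 295.]]
pipeA [[0.425 0.157 0.021]] [[240. 247.]]
pipeB [[ 0.36  -0.304  0.021]] [[360. 184.]]
flange [[ 0.433 -0.007  0.009]] [[281. 220.]]
channel [[ 0.421 -0.161  0.012]] [[317. 198.]]
rack [[0.592 0.251 0.008]] [[168. 240.]]
tray [[0.633 0.003 0.01 ]] [[228. 195.]]
stand [[ 0.581 -0.247  0.008]] [[292. 172.]]
pinstand [[ 0.583 -0.248  0.04 ]] [[292. 163.]]
can [[0.655 0.432 0.17 ]] [[ 67. 208.]]
0.025
```

View pics/s1c.png

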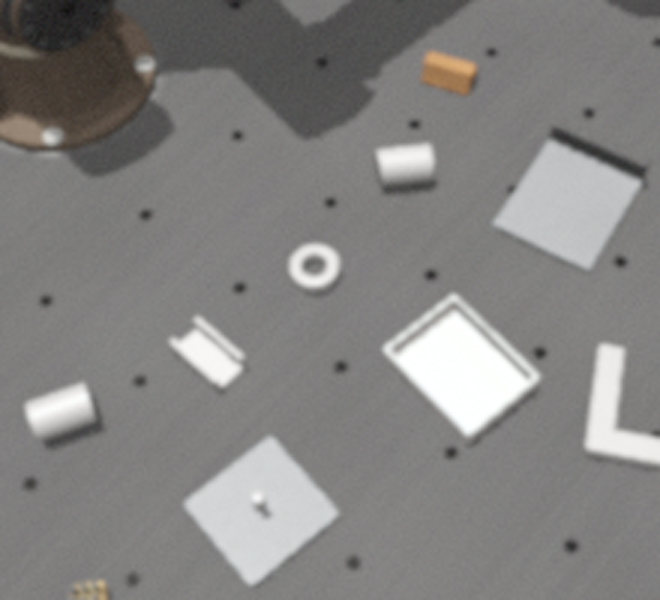

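View pics/d1c.png

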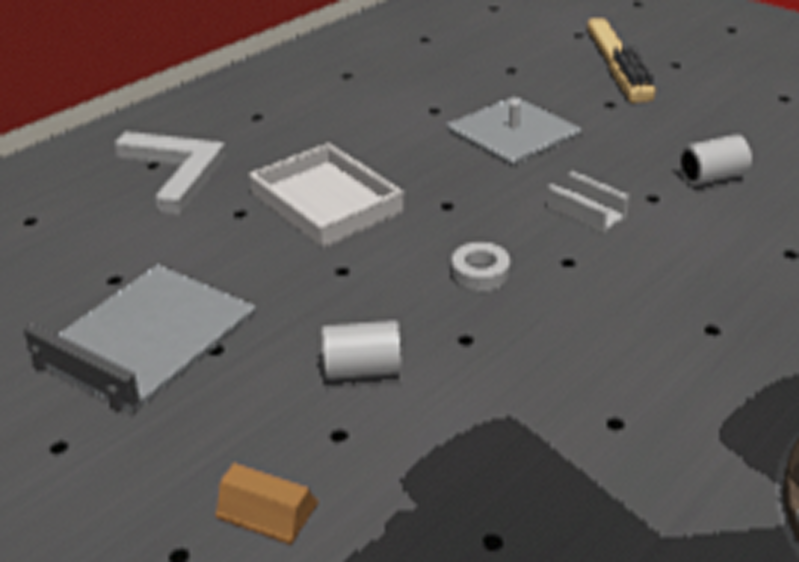

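Both crops agree with the projections. The rack has its rail on the far-right side in the scene crop (552,131)-(645,175), the tray corners are at (454,295), (540,378), (470,438) and (385,350), and the stand corners are at (271,437), (338,513), (252,584) and (184,505). Now I'll compute yaws.

```bash
python3 - <<'E'
from h import *
f=load("s1"); g=load("d1")
def yaw(v): return np.degrees(np.arctan2(v[1],v[0])).round(1)
S=lambda a: np.array(a)/3.+[125,95]
D=lambda a: np.array(a)/2.96+[120,130]
for nm,P,Q,z in [("tray",[(454,295),(540,378),(470,438),(385,350)],[(251,174),(330,144),(403,190),(325,241-14)],.024),("stand",[(271,437),(338,513),(252,584),(184,505)],[(448,126),(514,96),(581,128),(515,160)],.008)]:
  for F,X in ((f,S(P)),(g,D(Q))):
    W=cast(F,X,z)[:,:2]; print(nm,W.mean(0).round(4),[(yaw(W[(i+1)%4]-W[i]),np.linalg.norm(W[(i+1)%4]-W[i]).round(3)) for i in range(4)])
for F,X in ((f,S([(548,140),(640,182),(590,268),(495,224)])),(g,D([(60,331),(158,265),(254,308),(140,398)]))):
    W=cast(F,X,.008)[:,:2]; print("rack",W.round(3).tolist(),[(yaw(W[(i+1)%4]-W[i]),np.linalg.norm(W[(i+1)%4]-W[i]).round(3)) for i in range(4)])
W=cast(f,S([(552,131),(645,175)]),.035); print("rail top back",W.round(3),yaw(W[1]-W[0]))
W=cast(g,D([(26,330),(135,375)]),.035); print("rail side top",W.round(3),yaw(W[1]-W[0]))
for nm,X,z in [("pipeA",S([(378,146),(433,143)]),.042),("pipeB",S([(26,408),(87,383)]),.042),("chan",S([(172,340),(222,386)]),.012),("chan2",S([(197,318),(243,357)]),.025),("chock",S([(424,66),(470,90)]),.0)]:
    W=cast(f,X,z); print(nm,W.round(3).tolist(),yaw(W[1]-W[0]))
for nm,X,z in [("chan",D([(549,186),(608,217)]),.025),("chan2",D([(572,174),(629,200)]),.025),("pipeA",D([(323,326),(399,322)]),.036),("pipeB",D([(683,148),(742,137)]),.036),("chock",D([(233,464),(313,492)]),.026)]:
    W=cast(g,X,z); print(nm,W.round(3).tolist(),yaw(W[1]-W[0]))
E
```

```text
tray [ 0.6352 -0.001 ] [(np.float64(-8.5), np.float64(0.131)), (np.float64(-97.7), np.float64(0.1)), (np.float64(171.2), np.float64(0.13)), (np.float64(82.4), np.float64(0.099))]
tray [ 0.6262 -0.0013] [(np.float64(-99.2), np.float64(0.1)), (np.float64(172.0), np.float64(0.126)), (np.float64(83.9), np.float64(0.099)), (np.float64(-7.8), np.float64(0.131))]
stand [ 0.5804 -0.2455] [(np.float64(-8.4), np.float64(0.106)), (np.float64(-98.2), np.float64(0.106)), (np.float64(173.0), np.float64(0.106)), (np.float64(81.9), np.float64(0.109))]
stand [ 0.5727 -0.2459] [(np.float64(-95.4), np.float64(0.111)), (np.float64(172.2), np.float64(0.108)), (np.float64(83.5), np.float64(0.108)), (np.float64(-6.2), np.float64(0.106))]
rack [[0.523, 0.302], [0.64, 0.322], [0.664, 0.19], [0.549, 0.168]] [(np.float64(9.6), np.float64(0.119)), (np.float64(-79.8), np.float64(0.134)), (np.float64(-169.2), np.float64(0.117)), (np.float64(100.7), np.float64(0.137))]
rack [[0.641, 0.302], [0.657, 0.188], [0.54, 0.171], [0.519, 0.305]] [(np.float64(-81.7), np.float64(0.115)), (np.float64(-171.5), np.float64(0.119)), (np.float64(98.6), np.float64(0.136)), (np.float64(-1.4), np.float64(0.121))]
rail top back [[0.529 0.297 0.035]
 [0.646 0.314 0.035]] 8.5
rail side top [[0.63  0.334 0.035]
 [0.516 0.307 0.035]] -166.3
pipeA [[0.394, 0.146, 0.042], [0.439, 0.19, 0.042]] 44.4
pipeB [[0.341, -0.329, 0.042], [0.366, -0.271, 0.042]] 66.3
chan [[0.381, -0.173, 0.012], [0.459, -0.177, 0.012]] -2.9
chan2 [[0.388, -0.141, 0.025], [0.458, -0.143, 0.025]] -1.3
chock [[0.335, 0.301, 0.0], [0.402, 0.308, 0.0]] 5.9
chan [[0.45, -0.143, 0.025], [0.374, -0.134, 0.025]] 173.1
chan2 [[0.447, -0.178, 0.025], [0.376, -0.173, 0.025]] 176.4
pipeA [[0.45, 0.17, 0.036], [0.407, 0.125, 0.036]] -133.8
pipeB [[0.38, -0.282, 0.036], [0.345, -0.343, 0.036]] -119.5
chock [[0.395, 0.31, 0.026], [0.334, 0.29, 0.026]] -161.7
```

```bash
python3 -m jog '[[[0.0,0.0,0.01,0,0,0,1],[0.042,-0.052,0.005,0,0,-0.13,1],[0.042,-0.052,0.005,0,0,-0.14,1],[0.042,-0.052,0.005,0,0,-0.14,1],[0.042,-0.052,0.005,0,0,-0.14,1],[0.042,-0.052,0.005,0,0,-0.14,1],[0.042,-0.052,0.005,0,0,-0.14,1],[0.02,-0.02,0,0,0,-0.13,1],[0,0,0,0,0,0,1],[0,0,0,0,0,0,1]]]' 30
python3 - <<'E'
from h import *
f=shot("wrist","w1"); print(f["T"].round(4)); print(monitor.get_state()["q"].round(2),monitor.get_state()["ee_rot"])
E
```

```text
t: 1.5
eef_pos: [0.5508, 0.2959, 0.2899]
ee_rot: [3.141, 0.0, -2.983]
force: [-0.9, 0.6, 0.5]
width: 0.0876
[[-9.875e-01 -1.576e-01  2.000e-04  5.508e-01]
 [-1.576e-01  9.875e-01  4.000e-04  2.959e-01]
 [-3.000e-04  3.000e-04 -1.000e+00  2.899e-01]
 [ 0.000e+00  0.000e+00  0.000e+00  1.000e+00]]
[ 0.81  0.26 -0.05 -0.   -1.27 -0.65] [ 3.14131865e+00  2.19906838e-04 -2.98275757e+00]
```

View pics/w1.png

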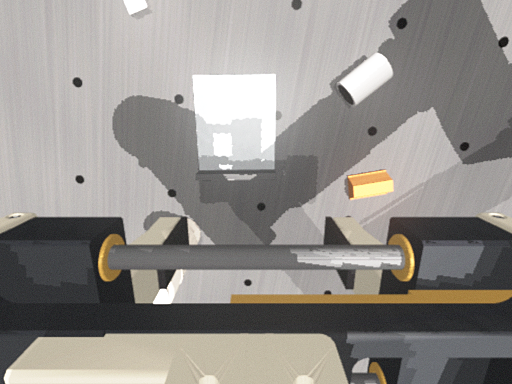

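The wrist view shows the rack plate at columns 194-276 and rows 75-173 with the rail at the bottom edge, plus pipe A (365,80) and the chock (370,184).

```bash
python3 - <<'E'
from h import *
f=load("w1"); 
c=f["pixels"][50:210,170:410,::-1]; cv2.imwrite("pics/w1c.png",cv2.resize(c,None,fx=3.3,fy=3.3,interpolation=cv2.INTER_CUBIC))
E
```

```text
(no output)
```

View pics/w1c.png

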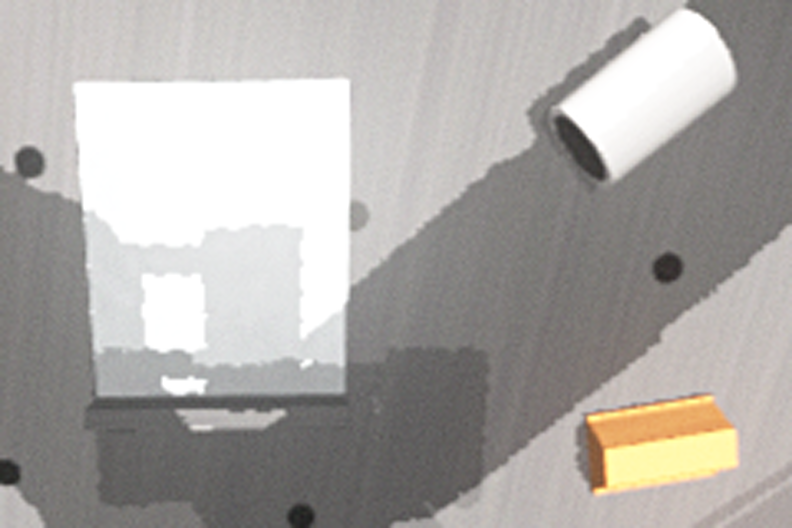

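```bash
python3 - <<'E'
from h import *
f=load("w1")
S=lambda a: np.array(a)/3.3+[170,50]
yaw=lambda v: np.degrees(np.arctan2(v[1],v[0])).round(2)
W=cast(f,S([(75,84),(348,79),(345,395),(97,398)]),.008)[:,:2]; print(W.round(4),[(yaw(W[(i+1)%4]-W[i]),np.linalg.norm(W[(i+1)%4]-W[i]).round(3)) for i in range(4)])
# rail far top edge
W=cast(f,S([(88,408),(348,403)]),.035); print(W.round(4),yaw(W[0]-W[1]))
W=cast(f,S([(88,430),(340,428)]),.035); print(W.round(4),yaw(W[0]-W[1]))
W=cast(f,S([(598,402),(716,396)]),.026); print("chock top",W.round(4),yaw(W[0]-W[1]))
W=cast(f,S([(604,447),(732,430)]),.026); print("chock top",W.round(4),yaw(W[0]-W[1]))
W=cast(f,S([(595,493),(738,468)]),.0); print("chock foot",W.round(4),yaw(W[0]-W[1]))
W=cast(f,S([(555,115),(687,10)]),.021); print("pipe side",W.round(4),yaw(W[0]-W[1]))
W=cast(f,S([(608,183),(735,78)]),.021); print("pipe side",W.round(4),yaw(W[0]-W[1]))
E
```

```text
[[0.6602 0.1885]
 [0.5424 0.1677]
 [0.5189 0.3071]
 [0.6368 0.3273]] [(np.float64(-170.03), np.float64(0.12)), (np.float64(99.57), np.float64(0.141)), (np.float64(9.71), np.float64(0.12)), (np.float64(-80.41), np.float64(0.141))]
[[0.6355 0.3257 0.035 ]
 [0.5198 0.305  0.035 ]] 10.13
[[0.6345 0.3359 0.035 ]
 [0.5213 0.317  0.035 ]] 9.48
chock top [[0.4048 0.2883 0.026 ]
 [0.3518 0.2771 0.026 ]] 12.0
chock top [[0.3965 0.3089 0.026 ]
 [0.3397 0.2916 0.026 ]] 16.97
chock foot [[0.384  0.3389 0.    ]
 [0.3164 0.3147 0.    ]] 19.64
pipe side [[0.4529 0.1696 0.021 ]
 [0.4086 0.1212 0.021 ]] 47.54
pipe side [[0.4233 0.1932 0.021 ]
 [0.3811 0.1434 0.021 ]] 49.7
```

```bash
python3 -m jog '[[[-0.015,-0.050,-0.008,0,0,0.14,1],[-0.015,-0.050,-0.008,0,0,0.147,1],[-0.015,-0.050,-0.008,0,0,0.147,1],[-0.015,-0.050,-0.008,0,0,0.147,1],[-0.015,-0.050,-0.008,0,0,0.147,1],[-0.015,-0.050,-0.008,0,0,0.147,1],[-0.015,-0.050,-0.008,0,0,0.147,1],[-0.015,-0.050,-0.008,0,0,0.147,1],[-0.015,-0.050,-0.008,0,0,0.147,1],[0,0,0,0,0,0,1],[0,0,0,0,0,0,1]]]'
cat > look.py <<'E'
import sys
from h import *
f=shot("wrist",sys.argv[1]); print(f["T"][:3,3].round(4), monitor.get_state()["ee_rot"].round(4), monitor.get_state()["q"].round(2))
a=list(map(int,sys.argv[2:6])) if len(sys.argv)>2 else [0,0,512,220]
k=min(800/(a[2]-a[0]),600/(a[3]-a[1])); print("scale",k)
cv2.imwrite(f"pics/{sys.argv[1]}c.png",cv2.resize(f["pixels"][a[1]:a[3],a[0]:a[2],::-1],None,fx=k,fy=k,interpolation=cv2.INTER_CUBIC))
E
python3 look.py w2
```

```text
t: 2.92
eef_pos: [0.4163, -0.1537, 0.2179]
ee_rot: [-3.141, 0.0, -1.669]
force: [-0.1, 0.9, -0.0]
width: 0.0878
[ 0.4163 -0.1537  0.2179] [-3.1408e+00  1.0000e-04 -1.6683e+00] [ 0.09 -0.   -0.52  0.   -1.05  1.38]
scale 1.5625
```

View pics/w2c.png

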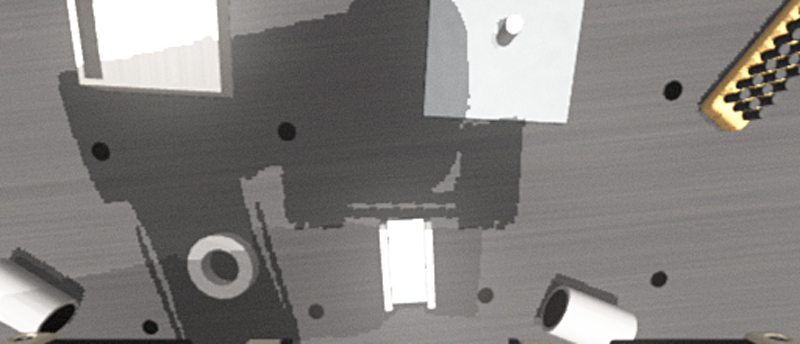

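The wrist view shows the channel at crop (380-434, 222-310), the flange at (222,266), pipe B at (590,310), the stand and pin at (510,25), the tray at upper left and the brush at right.

```bash
python3 - <<'E'
from h import *
f=load("w2")
c=f["pixels"][135:215,120:420,::-1]; cv2.imwrite("pics/w2d.png",cv2.resize(c,None,fx=2.6,fy=2.6,interpolation=cv2.INTER_CUBIC))
c=f["pixels"][130:205,215:305,::-1]; cv2.imwrite("pics/w2e.png",cv2.resize(c,None,fx=8,fy=8,interpolation=cv2.INTER_CUBIC))
m=(f["pixels"].min(2)>225).astype(np.uint8); m[:130]=0;m[203:]=0;m[:,:235]=0;m[:,285:]=0
cs,_=cv2.findContours(m,cv2.RETR_EXTERNAL,cv2.CHAIN_APPROX_NONE)
for c in cs:
  if cv2.contourArea(c)>50: print(cv2.minAreaRect(c), cv2.boundingRect(c))
E
```

```text
((260.5486145019531, 168.7781982421875), (56.888999938964844, 33.55952072143555), 86.42366790771484) (243, 140, 36, 59)
```

View pics/w2e.png

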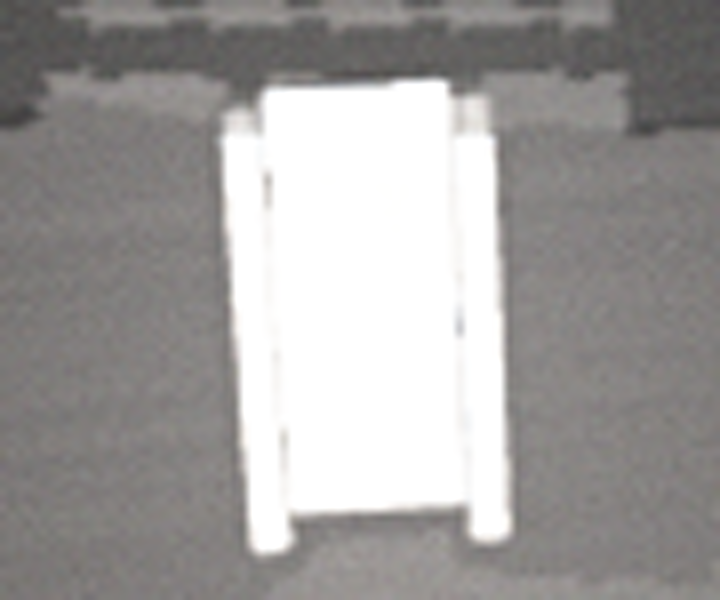

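```bash
python3 - <<'E'
from h import *
f=load("w2")
S=lambda a: np.array(a)/8+[215,130]
W=cast(f,S([(222,135),(494,132),(511,540),(250,552)]),.025)[:,:2]
print(W.round(4),W.mean(0).round(4),[(np.degrees(np.arctan2(*(W[(i+1)%4]-W[i])[::-1])).round(1),np.linalg.norm(W[(i+1)%4]-W[i]).round(3)) for i in range(4)])
C=lambda a: np.array(a)/1.5625
# flange: outer top ellipse approx center, pin top
print("flange",cast(f,C([(220,262)]),.018))
print("pin",cast(f,C([(514,24)]),.04), cast(f,C([(424,115),(567,122)]),.008))
print("tray",cast(f,C([(80,83),(231,97)]),.024))
E
```

```text
[[ 0.4489 -0.1417]
 [ 0.4453 -0.183 ]
 [ 0.3797 -0.1806]
 [ 0.3818 -0.1386]] [ 0.4139 -0.161 ] [(np.float64(-95.1), np.float64(0.042)), (np.float64(177.9), np.float64(0.066)), (np.float64(87.0), np.float64(0.042)), (np.float64(-2.6), np.float64(0.067))]
flange [[ 0.43471137 -0.00907836  0.018     ]]
pin [[ 0.57585323 -0.24586758  0.04      ]] [[ 0.53015056 -0.1845163   0.008     ]
 [ 0.51427092 -0.29338518  0.008     ]]
tray [[ 0.57384803  0.05933282  0.024     ]
 [ 0.55410921 -0.0460437   0.024     ]]
```

```bash
python3 -m jog '[[[-0.002,-0.007,-0.045,0,0,0.041,0.85],[0,0,-0.050,0,0,0,0.85],[0,0,-0.050,0,0,0,0.85],[0,0,-0.030,0,0,0,0.85],[0,0,-0.0145,0,0,0,0.85],[0,0,0,0,0,0,0.85],[0,0,0,0,0,0,0],[0,0,0,0,0,0,0],[0,0,0,0,0,0,0],[0,0,0,0,0,0,0],[0,0,0,0,0,0,0]]]' 30
```

```text
t: 4.35
eef_pos: [0.4142, -0.1613, 0.0284]
ee_rot: [-3.141, 0.0, -1.628]
force: [-0.7, 2.2, 6.7]
width: 0.0398
```

```bash
python3 -m jog '[[[0,0,0.03,0,0,0,0],[0,0,0.05,0,0,0,0],[0.02,0.015,0.05,0,0,-0.15,0],[0.02,0.015,0.04,0,0,-0.15,0],[0.02,0.015,0,0,0,-0.15,0],[0.02,0.015,0,0,0,-0.15,0],[0.02,0.015,0,0,0,-0.15,0],[0.02,0.015,0,0,0,-0.15,0],[0.02,0.015,0,0,0,-0.15,0],[0.02,0.015,0,0,0,-0.15,0],[0.02,0.015,0,0,0,-0.15,0],[0.02,0.015,0,0,0,-0.15,0],[0.016,0.011,0,0,0,-0.15,0],[0,0,0,0,0,0,0],[0,0,0,0,0,0,0]]]'; python3 look.py w3
```

```text
t: 6.22
eef_pos: [0.6291, -0.0006, 0.1974]
ee_rot: [-3.141, -0.002, 3.008]
force: [-0.2, -0.7, -2.6]
width: 0.0396
[ 6.291e-01 -6.000e-04  1.974e-01] [-3.1413e+00 -1.0000e-03  3.0072e+00] [ 0.31  0.32 -0.17 -0.   -1.08 -0.44]
scale 1.5625
```

View pics/w3c.png

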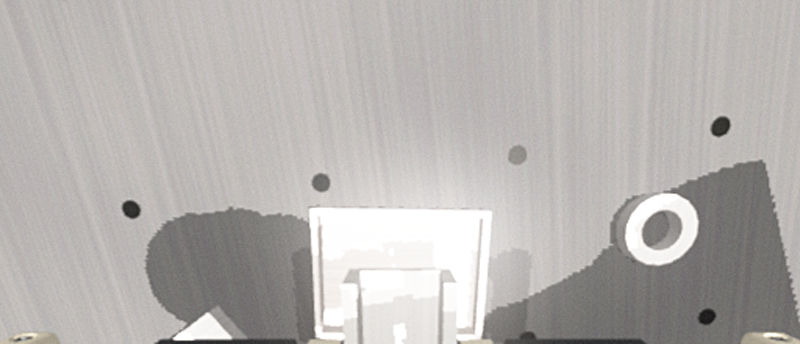

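The -y wall of the tray has its outer top corners at crop (310,208) and (491,211), and the held channel is at (400,300). The flange is at (660,229).

```bash
python3 - <<'E'
from h import *
f=load("w3")
C=lambda a: np.array(a)/1.5625
W=cast(f,C([(491,211),(310,208)]),.024)[:,:2]; d=W[1]-W[0]; a=np.arctan2(d[1],d[0])
print(W,np.degrees(a),np.linalg.norm(d), W.mean(0)+.05*np.array([-np.sin(a),np.cos(a)]))
print("flange",cast(f,C([(661.5,229.5)]),.018))
c=f["pixels"][100:220,350:512,::-1]; cv2.imwrite("pics/w3d.png",cv2.resize(c,None,fx=4.9,fy=4.9,interpolation=cv2.INTER_CUBIC))
E
```

```text
[[ 0.55687685 -0.03931496]
 [ 0.68662954 -0.05912607]] -8.681082328482287 0.13125639039054227 [6.29299916e-01 2.06671695e-04]
flange [[ 0.43004059 -0.00773848  0.018     ]]
```

View pics/w3d.png

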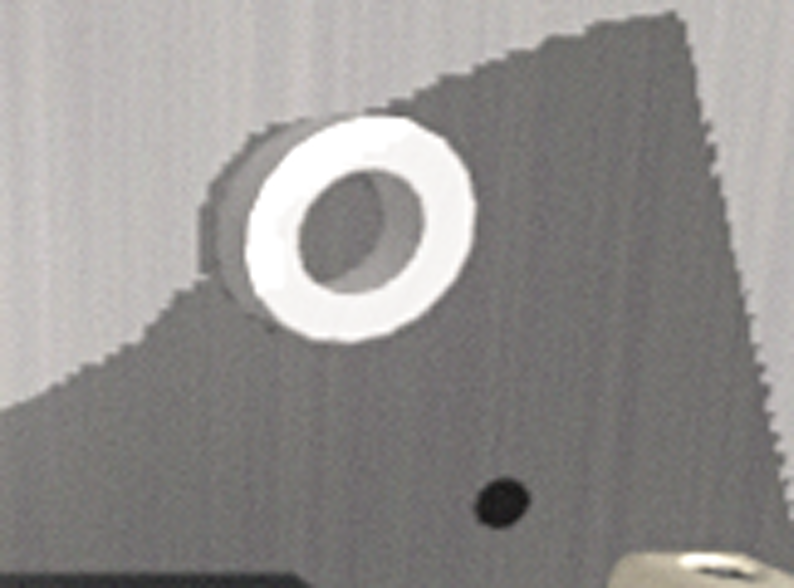

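```bash
python3 -m jog '[[[0,0,-0.05,0,0,-0.017,0],[0,0,-0.05,0,0,0,0],[0,0,-0.035,0,0,0,0],[0,0,-0.018,0,0,0,0],[0,0,-0.008,0,0,0,0],[0,0,-0.0030,0,0,0,0],[0,0,0,0,0,0,0],[0,0,0,0,0,0,0.58],[0,0,0,0,0,0,0.58],[0,0,0,0,0,0,0.58]]]'; python3 -m jog '[[[0,0,0.03,0,0,0,0.58],[0,0,0.05,0,0,0,0.9],[0,0,0.05,0,0,0,0.9],[-0.02,0,0.04,0,0,0,0.9],[0,0,0,0,0,0,0.9],[0,0,0,0,0,0,0.9]]]'; python3 look.py w4
```

```text
t: 7.52
eef_pos: [0.6302, -0.0002, 0.0345]
ee_rot: [3.141, 0.001, 2.989]
force: [0.3, 0.3, 0.2]
width: 0.0508
t: 8.28
eef_pos: [0.6096, -0.0002, 0.204]
ee_rot: [3.141, 0.0, 2.988]
force: [-0.3, -0.7, -0.3]
width: 0.0786
[ 6.096e-01 -2.000e-04  2.040e-01] [-3.1414e+00 -1.2000e-03  2.9884e+00] [ 0.32  0.29 -0.21 -0.   -1.08 -0.47]
scale 1.5625
```

View pics/w4c.png

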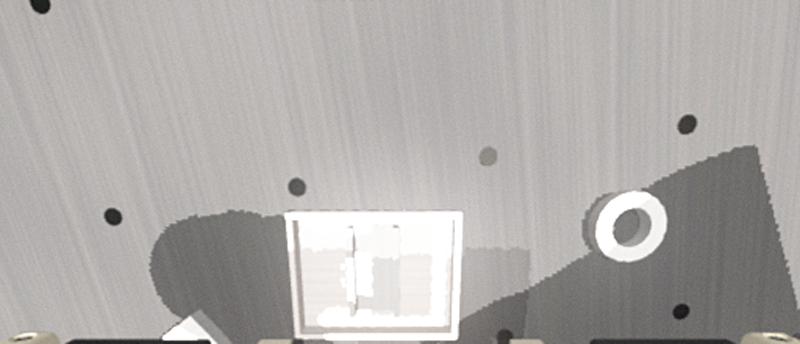

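The channel sits inside the tray at crop (375,270), with both flanges seen as parallel lines. The flange is at (630,226).

```bash
python3 - <<'E'
from h import *
for n in ("w3","w4"):
    f=load(n); m=(f["pixels"].min(2)>225).astype(np.uint8); m[:,:370]=0; m[:115]=0; m[172:]=0
    m=cv2.morphologyEx(m,cv2.MORPH_OPEN,np.ones((2,2),np.uint8))
    cs,_=cv2.findContours(m,cv2.RETR_CCOMP,cv2.CHAIN_APPROX_NONE)
    for c in cs:
        if cv2.contourArea(c)>80:
            P=cast(f,c[:,0,:],.018)[:,:2].astype(np.float32); e=cv2.fitEllipse((P*1000)); print(n,e)
f=load("w2")
m=(f["pixels"].min(2)>150).astype(np.uint8); m[:,:115]=0; m[:,170:]=0;m[:145]=0;m[195:]=0
cs,_=cv2.findContours(m,cv2.RETR_CCOMP,cv2.CHAIN_APPROX_NONE)
for c in cs:
    if cv2.contourArea(c)>80:
        P=cast(f,c[:,0,:],.018)[:,:2].astype(np.float32); e=cv2.fitEllipse((P*1000)); print("w2",e)
E
```

```text
w3 ((429.46136474609375, -6.72106409072876), (51.5234260559082, 52.320980072021484), 48.313568115234375)
w3 ((429.1120910644531, -6.361615180969238), (31.83281707763672, 32.28839111328125), 102.36109924316406)
w4 ((429.6669921875, -6.698561191558838), (51.612762451171875, 52.11457061767578), 43.01173782348633)
w4 ((428.61346435546875, -6.033559799194336), (30.801660537719727, 31.678329467773438), 137.62274169921875)
w2 ((440.88128662109375, -8.777812957763672), (30.038448333740234, 42.0750617980957), 166.3979949951172)
```

```bash
python3 -m jog '[[[-0.016,-0.001,-0.003,0,0,0.147,0.9],[-0.016,-0.001,-0.003,0,0,0.147,0.9],[-0.016,-0.001,-0.003,0,0,0.147,0.9],[-0.016,-0.001,-0.003,0,0,0.147,0.9],[-0.016,0,-0.003,0,0,0.147,0.9],[-0.016,0,-0.003,0,0,0.147,0.9],[-0.016,0,-0.003,0,0,0.147,0.9],[-0.016,-0.001,-0.003,0,0,0.147,0.9],[-0.016,0,-0.003,0,0,0.147,0.9],[-0.016,0,-0.003,0,0,0.147,0.9],[-0.016,0,-0.003,0,0,0.147,0.9],[-0.004,-0.001,-0.003,0,0,0.1,0.9],[0,0,0,0,0,0,0.9],[0,0,0,0,0,0,0.9]]]'; python3 look.py w5; python3 - <<'E'
from h import *
f=load("w5"); m=(f["pixels"].min(2)>225).astype(np.uint8); m[:,:200]=0; m[:,310:]=0; m[:120]=0; m[215:]=0
cs,_=cv2.findContours(m,cv2.RETR_CCOMP,cv2.CHAIN_APPROX_NONE)
for c in cs:
    if cv2.contourArea(c)>80:
        P=cast(f,c[:,0,:],.018)[:,:2].astype(np.float32); print(cv2.fitEllipse((P*1000)))
E
```

```text
t: 10.07
eef_pos: [0.43, -0.0063, 0.1676]
ee_rot: [3.141, -0.001, -1.58]
force: [0.2, -0.2, -0.1]
width: 0.079
[ 0.43   -0.0063  0.1676] [ 3.1409e+00 -4.0000e-04 -1.5795e+00] [ 0.45  0.03 -0.62  0.   -0.92  1.11]
scale 1.5625
((428.4018859863281, -7.755395412445068), (47.070831298828125, 53.52113342285156), 179.05947875976562)
((430.1238098144531, -7.593156814575195), (30.951942443847656, 31.599451065063477), 88.670166015625)
```

View pics/w5c.png

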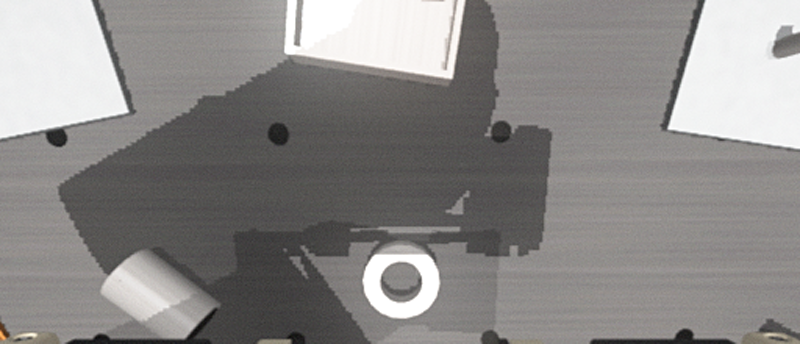

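The flange is centred at crop (401,282), directly below the tool.

```bash
python3 -m jog '[[[0,-0.001,-0.05,0,0,0,0.9],[0,0,-0.05,0,0,0,0.9],[0,0,-0.028,0,0,0,0.9],[0,0,-0.0125,0,0,0,0.9],[0,0,0,0,0,0,0.9],[0,0,0,0,0,0,0],[0,0,0,0,0,0,0],[0,0,0,0,0,0,0],[0,0,0,0,0,0,0]]]' 35
```

```text
t: 11.25
eef_pos: [0.4303, -0.0071, 0.0282]
ee_rot: [-3.14, 0.0, -1.577]
force: [-1.2, 1.2, 7.6]
width: 0.0534
```

```bash
python3 -m jog '[[[0,0,0.03,0,0,0,0],[0,0,0.05,0,0,0,0],[0.0,-0.01,0.05,0,0,0,0],[0.025,-0.045,0.045,0,0,0,0],[0.025,-0.046,0,0,0,0,0],[0.025,-0.046,0,0,0,0,0],[0.025,-0.046,0,0,0,0,0],[0.025,-0.046,0,0,0,0,0],[0,0,0,0,0,0,0],[0,0,0,0,0,0,0]]]'; python3 look.py w6 150 50 362 210
```

```text
t: 12.5
eef_pos: [0.552, -0.2425, 0.1978]
ee_rot: [3.14, 0.001, -1.579]
force: [-0.5, 0.3, -1.5]
width: 0.0533
[ 0.552  -0.2425  0.1978] [ 3.1405e+00  5.0000e-04 -1.5778e+00] [-0.09  0.28 -0.23 -0.   -1.06  1.65]
scale 3.75
```

View pics/w6c.png

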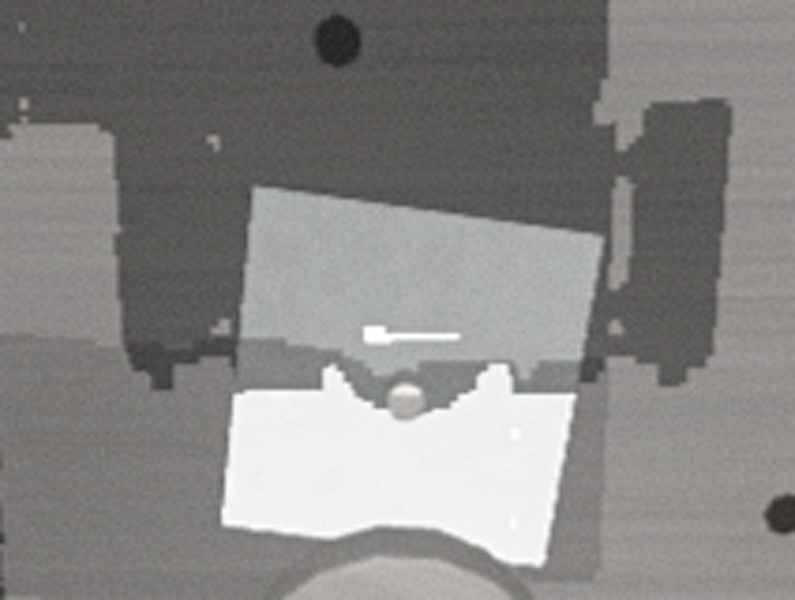

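The pin is at crop (406,398). The stand corners are at (253,186), (602,236), (545,566) and (222,525), and the held flange is at the bottom.

```bash
python3 - <<'E'
from h import *
f=load("w6"); S=lambda a: np.array(a)/3.75+[150,50]
print(cast(f,S([(406,396)]),.04))
W=cast(f,S([(253,186),(602,236),(545,566),(222,525)]),.008); print(W.mean(0),W.round(3))
c=f["pixels"][135:175,235:285,::-1]; cv2.imwrite("pics/w6d.png",cv2.resize(c,None,fx=12,fy=12,interpolation=cv2.INTER_CUBIC))
print(proj(f,[[.552,-.2425,.178]]))
E
```

```text
[[ 0.57778484 -0.24601137  0.04      ]]
[ 0.57564582 -0.24613874  0.008     ] [[ 0.638 -0.2    0.008]
 [ 0.622 -0.308  0.008]
 [ 0.514 -0.293  0.008]
 [ 0.529 -0.184  0.008]]
[[254.94166549 232.58317802]]
```

View pics/w6d.png

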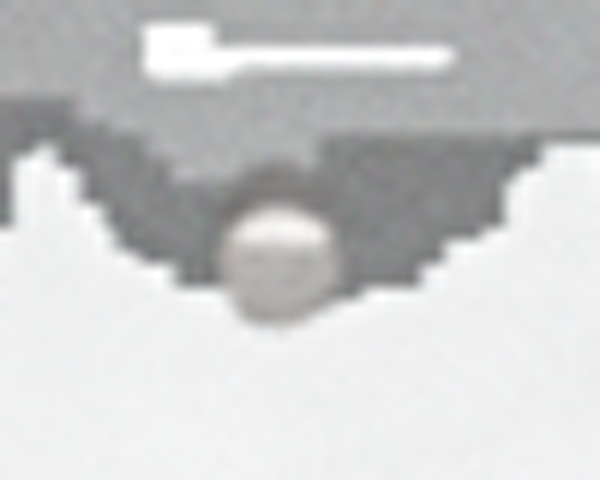

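```bash
python3 -m jog '[[[0.0125,-0.0015,-0.02,0,0,0,0],[0.0125,-0.002,-0.03,0,0,0,0],[0,0,-0.03,0,0,0,0],[0,0,-0.03,0,0,0,0],[0,0,-0.025,0,0,0,0],[0,0,-0.015,0,0,0,0],[0,0,-0.0075,0,0,0,0],[0,0,-0.003,0,0,0,0],[0,0,0,0,0,0,0]]]'; python3 - <<'E'
from h import *
print(monitor.get_state()["force"],monitor.get_state()["moment"])
E
```

```text
t: 13.68
eef_pos: [0.5782, -0.2459, 0.0387]
ee_rot: [-3.141, -0.0, -1.577]
force: [-0.5, -0.4, -1.6]
width: 0.0535
[-0.4504125  -0.36794734 -1.57140955] [-0.02889727 -0.03861007 -0.05411788]
```

Next I'll lower it the last bit, release, retreat and check.

```bash
python3 -m jog '[[[0,0,-0.0015,0,0,0,0],[0,0,0,0,0,0,0],[0,0,0,0,0,0,0.85],[0,0,0,0,0,0,0.85],[0,0,0,0,0,0,0.85],[0,0,0,0,0,0,0.85],[0,0,0.04,0,0,0,0.9],[0,0,0.05,0,0,0,0.95],[-0.02,0,0.05,0,0,0,1],[0,0,0,0,0,0,1],[0,0,0,0,0,0,1]]]'; python3 look.py w7
```

```text
t: 15.05
eef_pos: [0.5576, -0.2458, 0.1769]
ee_rot: [-3.141, 0.0, -1.578]
force: [-0.2, 0.7, -0.7]
width: 0.0875
[ 0.5576 -0.2458  0.1769] [ 3.1407e+00  4.0000e-04 -1.5778e+00] [-0.1   0.31 -0.24 -0.   -1.02  1.66]
scale 1.5625
```

View pics/w7c.png

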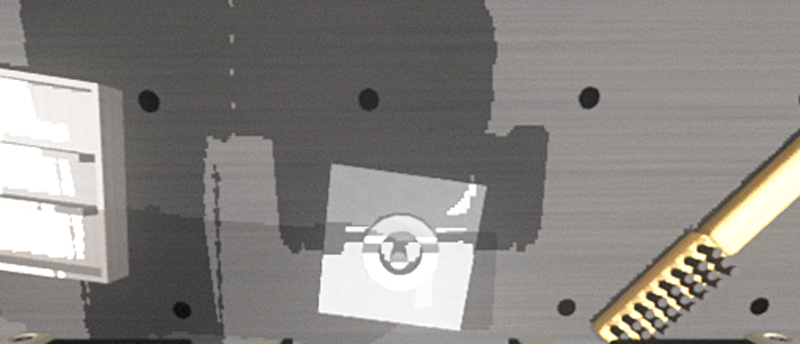

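The flange is flat on the stand around the pin at crop (400,252), and the brush is untouched. Next is pipe B.

```bash
python3 -m jog '[[[-0.04,-0.012,0.005,0,0,-0.09,1],[-0.04,-0.012,0.005,0,0,-0.09,1],[-0.04,-0.012,0,0,0,-0.09,1],[-0.04,-0.012,0,0,0,-0.09,1],[-0.038,-0.010,0,0,0,-0.10,1],[0,0,0,0,0,0,1],[0,0,0,0,0,0,1]]]'; python3 look.py w8 150 100 362 220
```

```text
t: 15.98
eef_pos: [0.3599, -0.304, 0.1861]
ee_rot: [3.141, -0.0, -2.037]
force: [0.1, 0.4, 0.1]
width: 0.0879
[ 0.3599 -0.304   0.1861] [ 3.1406e+00 -3.0000e-04 -2.0368e+00] [-0.28  0.08 -0.52  0.   -0.98  1.39]
scale 3.7735849056603774
```

View pics/w8c.png

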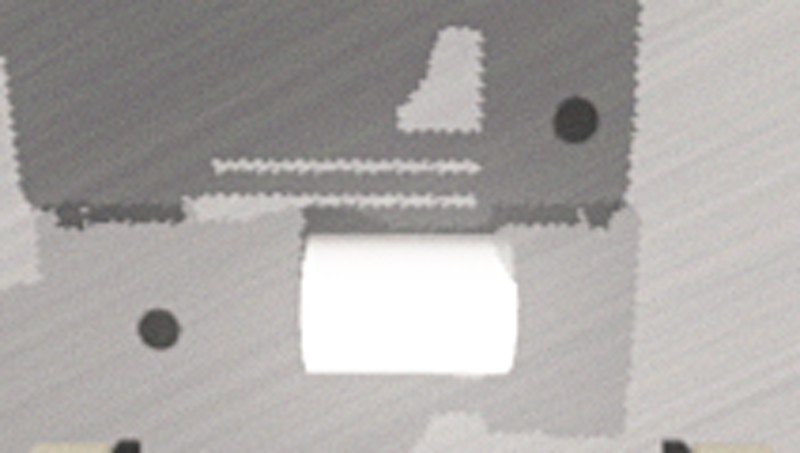

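Pipe B is level with the jaw axis at crop (302-517, 234-374).

```bash
python3 - <<'E'
from h import *
f=load("w8"); S=lambda a: np.array(a)/3.7736+[150,100]
o=(f["T"]@f["hand_eye"])[:3,3]
top,bot=cast(f,S([(410,234),(410,374)]),0.0)
u=(top-o)/np.linalg.norm(top-o)+(bot-o)/np.linalg.norm(bot-o)
c=o+u*(.021-o[2])/u[2]; print("axis mid",c)
e=cast(f,S([(302,305),(517,305)]),.021); print(e,e.mean(0),np.linalg.norm(e[1]-e[0]))
# in tool frame
print(np.linalg.inv(f["T"])[:3,:3]@(np.array(c)-f["T"][:3,3]), np.linalg.inv(f["T"])[:3,:3]@(e.mean(0)-f["T"][:3,3]))
e=cast(f,S([(306,374),(513,374),(306,234),(495,234)]),.021)
for a,b in ((0,1),(2,3)): d=e[a]-e[b]; print(np.degrees(np.arctan2(d[1],d[0])))
E
```

```text
axis mid [ 0.35455979 -0.30579704  0.021     ]
[[ 0.36924493 -0.27611213  0.021     ]
 [ 0.33950565 -0.33496352  0.021     ]] [ 0.35437529 -0.30553782  0.021     ] 0.06593869162009283
[0.00394149 0.00376641 0.16506696] [0.00379293 0.00404778 0.16506719]
63.186158436191405
63.196248737085355
```

```bash
python3 -m jog '[[[-0.0053,-0.0015,-0.04,0,0,0,1],[0,0,-0.045,0,0,0,1],[0,0,-0.04,0,0,0,1],[0,0,-0.02,0,0,0,1],[0,0,-0.010,0,0,0,1],[0,0,0,0,0,0,1],[0,0,0,0,0,0,0],[0,0,0,0,0,0,0],[0,0,0,0,0,0,0],[0,0,0,0,0,0,0]]]' 35
```

```text
t: 17.27
eef_pos: [0.3548, -0.3055, 0.0322]
ee_rot: [-3.141, 0.0, -2.038]
force: [-0.2, 1.0, 4.4]
width: 0.0597
```

```bash
python3 -m jog '[[[0,0,0.03,0,0,0,0],[0,0,0.05,0,0,0,0],[0.019,0.03,0.05,0,0,-0.078,0],[0.019,0.05,0.04,0,0,-0.078,0],[0.019,0.05,0,0,0,-0.078,0],[0.019,0.05,0,0,0,-0.078,0],[0.019,0.05,0,0,0,-0.078,0],[0.019,0.05,0,0,0,-0.078,0],[0.019,0.05,0,0,0,-0.078,0],[0.019,0.05,0,0,0,-0.078,0],[0.019,0.05,0,0,0,-0.078,0],[0.019,0.05,0,0,0,-0.078,0],[0.019,0.05,0,0,0,-0.078,0],[0.017,0.05,0,0,0,-0.074,0],[0,0.02,0,0,0,0,0],[0,0,0,0,0,0,0],[0,0,0,0,0,0,0]]]'; python3 look.py w9 130 60 382 220
```

```text
t: 19.4
eef_pos: [0.5787, 0.2905, 0.1989]
ee_rot: [-3.141, -0.001, -2.969]
force: [0.9, -0.5, -0.8]
width: 0.06
[0.5787 0.2905 0.1989] [-3.1415e+00 -4.0000e-04 -2.9699e+00] [ 0.77  0.35 -0.12 -0.   -1.1  -0.59]
scale 3.1746031746031744
```

View pics/w9c.png

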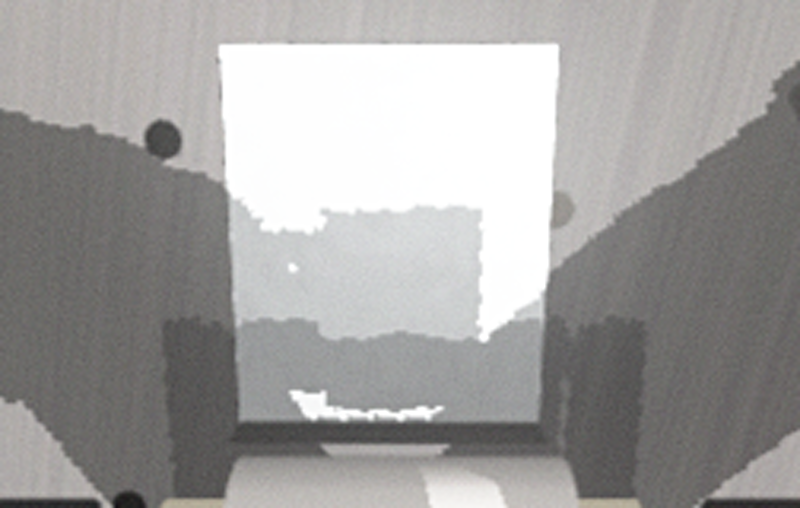

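The rack plate corners are at crop (219,44), (558,44), (540,422) and (240,424). The rail's inner top edge is near row 441, and the held pipe is below that.

```bash
python3 - <<'E'
from h import *
f=load("w9"); S=lambda a: np.array(a)/3.1746+[130,60]
W=cast(f,S([(219,44),(558,44),(540,422),(240,424)]),.008); print(W.round(4)); 
d=W[3]-W[2]; a=np.arctan2(d[1],d[0]); d2=W[0]-W[1]; a2=np.arctan2(d2[1],d2[0]); print(np.degrees([a,a2]),np.linalg.norm(d),np.linalg.norm(d2))
ft=cast(f,S([(545,441),(232,441)]),.035); print(ft.round(4))
ex=np.array([np.cos(.1715),np.sin(.1715)]); ey=np.array([-ex[1],ex[0]])
m=W[2:4,:2].mean(0); print("face mid",m, "via -y edge",W[:2,:2].mean(0)+.14*ey, "rail top",ft[:,:2].mean(0))
fm=(m+W[:2,:2].mean(0)+.14*ey)/2; p=fm-.0225*ey; print("p1",p,"delta",p-f["T"][:2,3], "p2",p-.043*ey,"chock",p-.0785*ey)
E
```

```text
[[0.6611 0.1885 0.008 ]
 [0.5424 0.1679 0.008 ]
 [0.5184 0.3066 0.008 ]
 [0.6369 0.3279 0.008 ]]
[10.18020152  9.80229319] 0.12036689723165857 0.1205160092558507
[[0.5211 0.306  0.035 ]
 [0.6353 0.3257 0.035 ]]
face mid [0.5776675  0.31724234] via -y edge [0.57785457 0.31613868] rail top [0.5781698  0.31585012]
p1 [0.5816009  0.29452059] delta [0.00293982 0.00403302] p2 [0.5889393 0.2521514] chock [0.59499775 0.21717219]
```

```bash
python3 -m jog '[[[0.003,0.004,-0.03,0,0,0,0],[0,0,-0.045,0,0,0,0],[0,0,-0.04,0,0,0,0],[0,0,-0.025,0,0,0,0],[0,0,-0.012,0,0,0,0],[0,0,-0.005,0,0,0,0],[0,0,0,0,0,0,0],[0,0,0,0,0,0,0]]]'
```

```text
t: 20.45
eef_pos: [0.5828, 0.2958, 0.0433]
ee_rot: [3.141, 0.002, -2.969]
force: [0.3, 0.1, -1.1]
width: 0.0599
```

```bash
python3 -m jog '[[[0,-0.001,-0.0025,0,0,0,0],[0,0,0,0,0,0,0],[0,0,0,0,0,0,0]]]'; python3 - <<'E'
from h import *
s=monitor.get_state(); print(s["force"],s["eef_pos"])
E
```

```text
t: 20.82
eef_pos: [0.5826, 0.2947, 0.0403]
ee_rot: [3.141, 0.001, -2.969]
force: [-0.5, 0.6, 3.7]
width: 0.06
[-0.53224081  0.56624908  3.74796441] [0.58264307 0.29474208 0.04028216]
```

```bash
python3 -m jog '[[[0,0,0,0,0,0,0.75],[0,0,0,0,0,0,0.85],[0,0,0,0,0,0,1],[0,0,0,0,0,0,1],[0,0,0.03,0,0,0,1],[0,0,0.05,0,0,0,1],[0,0,0.05,0,0,0,1],[0,0,0.03,0,0,0,1],[0,0,0,0,0,0,1],[0,0,0,0,0,0,1]]]'; python3 look.py w10 130 60 382 220
```

```text
t: 22.08
eef_pos: [0.5817, 0.2941, 0.1989]
ee_rot: [-3.142, -0.001, -2.97]
force: [-0.9, 0.3, -0.8]
width: 0.0876
[0.5817 0.2941 0.1989] [-3.1409e+00 -1.7000e-03 -2.9698e+00] [ 0.77  0.36 -0.11 -0.   -1.1  -0.59]
scale 3.1746031746031744
```

View pics/w10c.png

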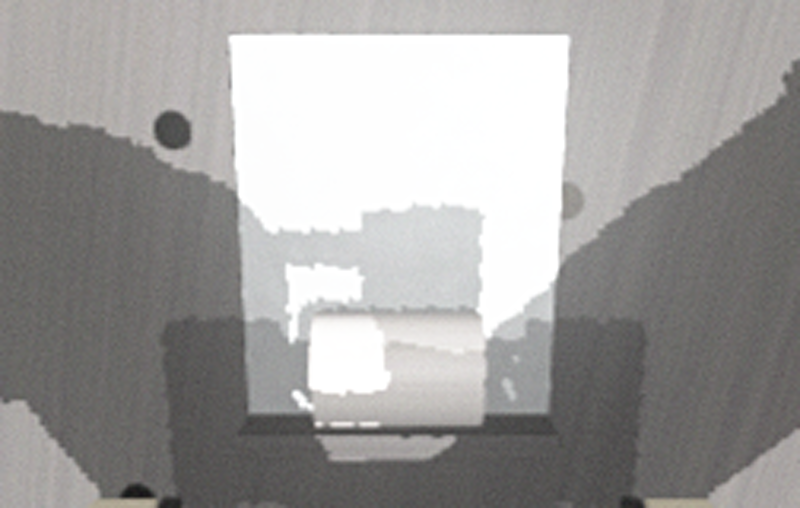

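Pipe 1 lies against the rail at crop (400,370). Next is pipe A.

```bash
python3 -m jog '[[[-0.033,-0.028,0,0,0,0.134,1],[-0.033,-0.028,0,0,0,0.134,1],[-0.033,-0.028,0,0,0,0.134,1],[-0.033,-0.027,-0.005,0,0,0.134,1],[-0.030,-0.026,-0.008,0,0,0.134,1],[0,0,0,0,0,0,1],[0,0,0,0,0,0,1]]]'; python3 look.py w11 150 100 362 220
```

```text
t: 23.0
eef_pos: [0.4204, 0.1575, 0.1864]
ee_rot: [-3.141, -0.0, -2.3]
force: [0.8, 0.6, 0.2]
width: 0.0876
[0.4204 0.1575 0.1864] [-3.1414e+00 -4.0000e-04 -2.3002e+00] [ 0.8   0.04 -0.56  0.   -0.97  0.04]
scale 3.7735849056603774
```

View pics/w11c.png

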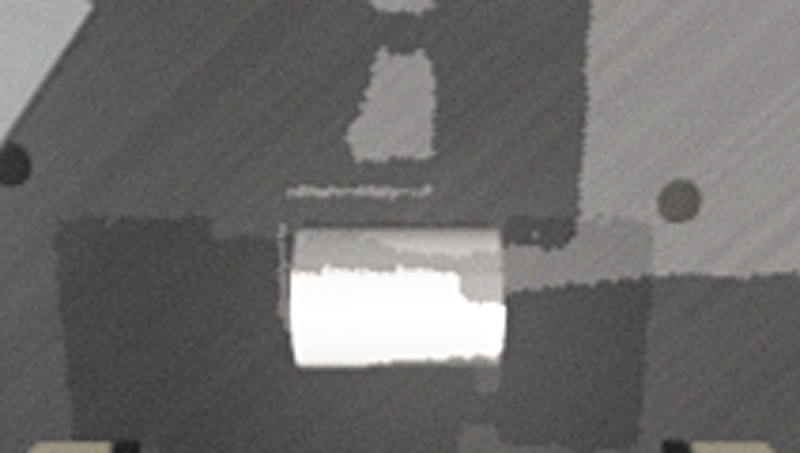

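Pipe A is aligned with the jaw axis at crop (290-505, 229-367), with a shadow over part of it.

```bash
python3 - <<'E'
from h import *
f=load("w11"); S=lambda a: np.array(a)/3.7736+[150,100]
c=f["pixels"][150:205,220:295,::-1]; cv2.imwrite("pics/w11d.png",np.clip(cv2.resize(c,None,fx=10,fy=10,interpolation=cv2.INTER_CUBIC)*1.0,0,255).astype(np.uint8))
o=(f["T"]@f["hand_eye"])[:3,3]
top,bot=cast(f,S([(398,229),(398,367)]),0.0)
u=(top-o)/np.linalg.norm(top-o)+(bot-o)/np.linalg.norm(bot-o)
c=o+u*(.021-o[2])/u[2]; e=cast(f,S([(290,300),(505,300)]),.042)
Rt=f["T"][:3,:3].T
a=Rt@(c-f["T"][:3,3]); b=Rt@(e.mean(0)-f["T"][:3,3]); print(a,b,np.linalg.norm(e[1]-e[0]))
t=np.array([b[0],a[1],0]); print("delta",f["T"][:3,:3]@t)
E
```

```text
[1.49606723e-04 1.73304557e-03 1.65370913e-01] [ 3.58764079e-05 -3.08655512e-03  1.44371779e-01] 0.06128962601341599
delta [-1.31586619e-03  1.12837499e-03 -3.14107993e-07]
```

View pics/w11d.png

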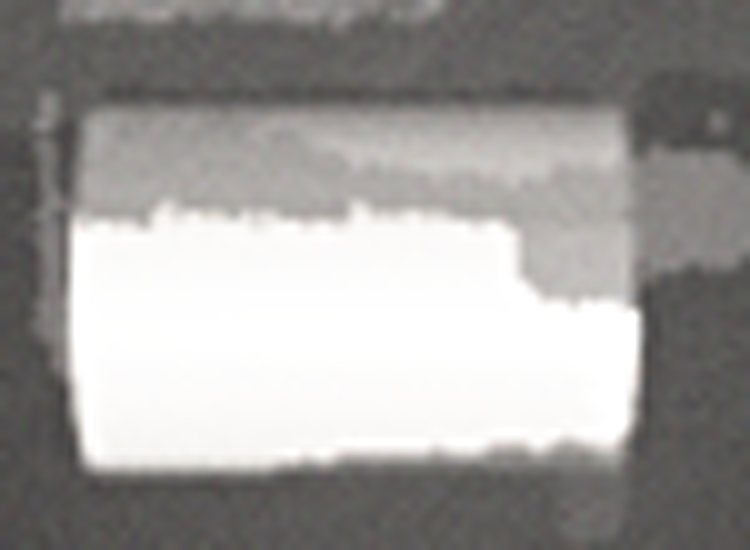

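```bash
python3 -m jog '[[[-0.0013,0.0011,-0.04,0,0,0,1],[0,0,-0.045,0,0,0,1],[0,0,-0.04,0,0,0,1],[0,0,-0.02,0,0,0,1],[0,0,-0.010,0,0,0,1],[0,0,0,0,0,0,1],[0,0,0,0,0,0,0],[0,0,0,0,0,0,0],[0,0,0,0,0,0,0],[0,0,0,0,0,0,0]]]' 35; python3 -m jog '[[[0,0,0.03,0,0,0,0],[0,0,0.05,0,0,0,0],[0,0,0.05,0,0,0,0],[0.03,0.012,0.04,0,0,-0.134,0],[0.034,0.0155,0,0,0,-0.134,0],[0.034,0.0155,0,0,0,-0.134,0],[0.034,0.0155,0,0,0,-0.134,0],[0.034,0.0155,0,0,0,-0.134,0],[0,0,0,0,0,0,0],[0,0,0,0,0,0,0]]]'; python3 look.py w12 130 60 382 220
```

```text
t: 24.3
eef_pos: [0.4193, 0.1589, 0.0322]
ee_rot: [-3.141, 0.001, -2.299]
force: [-0.2, 0.2, 5.3]
width: 0.0599
t: 25.55
eef_pos: [0.5841, 0.232, 0.2007]
ee_rot: [-3.141, -0.002, -2.969]
force: [0.2, 1.2, -2.5]
width: 0.0601
[0.5841 0.232  0.2007] [-3.1413e+00 -1.4000e-03 -2.9688e+00] [ 0.69  0.32 -0.17 -0.   -1.09 -0.52]
scale 3.1746031746031744
```

View pics/w12c.png

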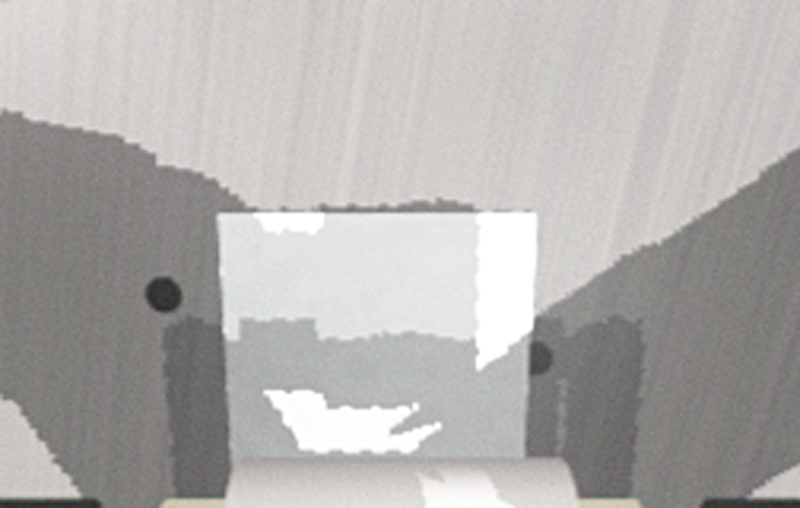

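```bash
python3 - <<'E'
from h import *
f=load("w10"); S=lambda a: np.array(a)/3.1746+[130,60]
o=(f["T"]@f["hand_eye"])[:3,3]
top,bot=cast(f,S([(400,311),(400,427)]),0.0)
u=(top-o)/np.linalg.norm(top-o)+(bot-o)/np.linalg.norm(bot-o)
c=o+u*(.029-o[2])/u[2]; e=cast(f,S([(309,365),(485,365)]),.05); print(c,e.mean(0),np.linalg.norm(e[1]-e[0]))
Rt=f["T"][:3,:3].T; a=Rt@(c-f["T"][:3,3]); b=Rt@(e.mean(0)-f["T"][:3,3]); print(a,b)
p=f["T"][:3,3]+f["T"][:3,:3]@np.array([b[0],a[1],0]); print("p1",p)
ex=np.array([np.cos(.1715),np.sin(.1715)]); ey=np.array([-ex[1],ex[0]])
fm=np.array([.5778,.3166]); print("dist from face",ey@(fm-p[:2]),"along",ex@(p[:2]-fm))
p2=fm-(.0225+.0435)*ey; print("p2",p2, "from p1",p[:2]-.0435*ey)
E
```

```text
[0.58145595 0.29334408 0.029     ] [0.58361356 0.28701978 0.05      ] 0.06032357877222688
[ 0.00027199 -0.00072821  0.16994726] [-0.00075424 -0.00732964  0.14894678]
p1 [0.58261519 0.29355692 0.19894627]
dist from face 0.023526799819002686 along 0.000812005162475639
p2 [0.5890636  0.25156823] from p1 [0.59003892 0.25069507]
```

```bash
python3 -m jog '[[[0.005,0.016,-0.03,0,0,0,0],[0,0,-0.045,0,0,0,0],[0,0,-0.04,0,0,0,0],[0,0,-0.025,0,0,0,0],[0,0,-0.012,0,0,0,0],[0,0,-0.005,0,0,0,0],[0,0,0,0,0,0,0],[0,0,0,0,0,0,0]]]'
```

```text
t: 26.6
eef_pos: [0.5905, 0.2489, 0.0458]
ee_rot: [3.141, 0.002, -2.969]
force: [0.8, -0.9, -2.3]
width: 0.0596
```

```bash
python3 -m jog '[[[-0.0005,0.0015,-0.003,0,0,0,0],[0,0,-0.0022,0,0,0,0],[0,0,0,0,0,0,0],[0,0,0,0,0,0,0]]]'
```

```text
t: 27.1
eef_pos: [0.5895, 0.2503, 0.0402]
ee_rot: [3.141, 0.001, -2.969]
force: [-2.8, -0.0, 5.4]
width: 0.06
```

```bash
python3 -m jog '[[[0,0,0,0,0,0,0.75],[0,0,0,0,0,0,0.85],[0,0,0,0,0,0,1],[0,0,0,0,0,0,1],[0,0,0.03,0,0,0,1],[0,0,0.05,0,0,0,1],[0,0,0.05,0,0,0,1],[0,0,0.03,0,0,0,1],[0,0,0,0,0,0,1],[0,0,0,0,0,0,1]]]'; python3 look.py w13 130 60 382 220
```

```text
t: 28.35
eef_pos: [0.589, 0.2498, 0.1988]
ee_rot: [-3.142, -0.001, -2.97]
force: [-0.0, -1.0, -1.8]
width: 0.0877
[0.589  0.2498 0.1988] [-3.1410e+00 -1.7000e-03 -2.9698e+00] [ 0.71  0.34 -0.14 -0.   -1.09 -0.53]
scale 3.1746031746031744
```

View pics/w13c.png

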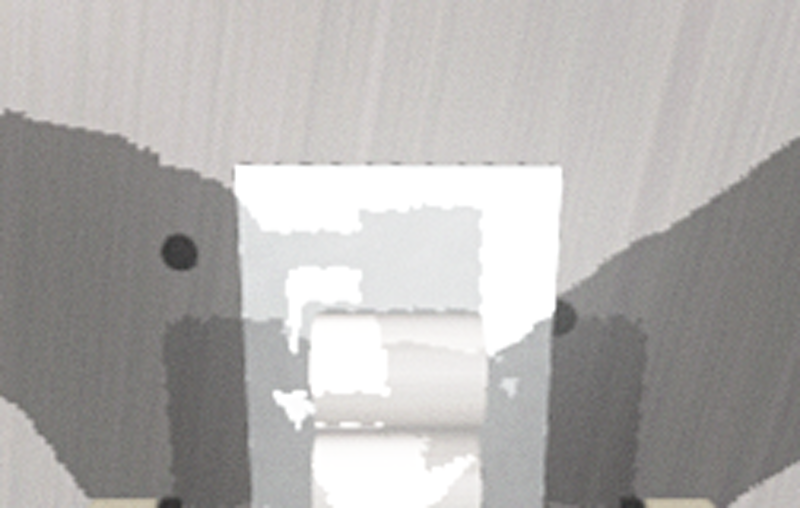

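Both pipes lie snug side by side (crop 312-430 and 430+). Next is the chock.

```bash
python3 -m jog '[[[-0.044,0.01,0,0,0,0.025,1],[-0.044,0.01,0,0,0,0.025,1],[-0.044,0.01,0,0,0,0.025,1],[-0.044,0.01,-0.005,0,0,0.025,1],[-0.043,0.01,-0.005,0,0,0.025,1],[0,0,0,0,0,0,1],[0,0,0,0,0,0,1]]]'; python3 look.py w14 150 100 362 220
```

```text
t: 29.28
eef_pos: [0.3704, 0.3, 0.189]
ee_rot: [-3.141, -0.001, -2.844]
force: [-0.0, 1.0, -0.8]
width: 0.0873
[0.3704 0.3    0.189 ] [-3.1409e+00 -5.0000e-04 -2.8447e+00] [ 1.09  0.08 -0.5   0.   -0.99 -0.8 ]
scale 3.7735849056603774
```

View pics/w14c.png

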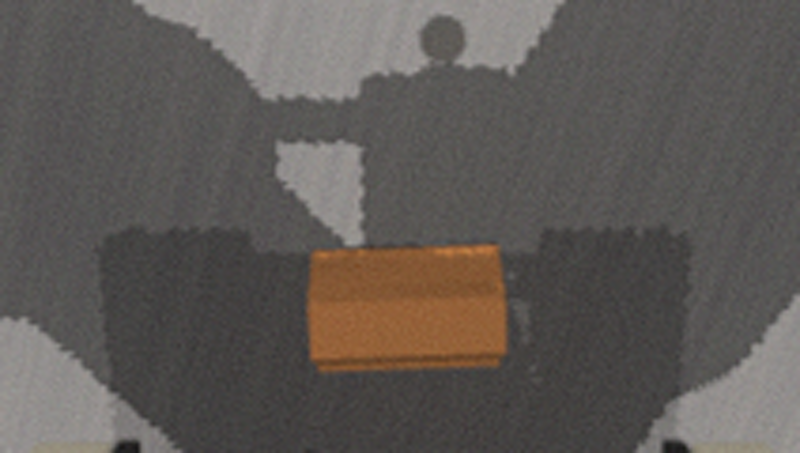

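The chock is at crop (308-505, 247-370), turned about 1.8° from the jaw axis.

```bash
python3 - <<'E'
from h import *
f=load("w14"); S=lambda a: np.array(a)/3.7736+[150,100]
T=cast(f,S([(308,301),(504,295),(505,353),(310,360)]),.026); F=cast(f,S([(312,252),(498,247),(499,366),(318,370)]),0)
for W in (T,F):
    print(W.mean(0),[ (np.degrees(np.arctan2(*(W[i]-W[j])[[1,0]])).round(1),np.linalg.norm(W[i]-W[j]).round(4)) for i,j in ((0,1),(3,2),(0,3),(1,2))])
c=(T.mean(0)+F.mean(0))/2; print(c, c-f["T"][:3,3])
E
```

```text
[0.36506085 0.30882132 0.026     ] [(np.float64(18.8), np.float64(0.0596)), (np.float64(19.1), np.float64(0.0603)), (np.float64(-72.5), np.float64(0.0188)), (np.float64(-70.4), np.float64(0.0185))]
[0.36447549 0.31000958 0.        ] [(np.float64(18.6), np.float64(0.0607)), (np.float64(18.3), np.float64(0.061)), (np.float64(-71.5), np.float64(0.0405)), (np.float64(-71.0), np.float64(0.0408))]
[0.36476817 0.30941545 0.013     ] [-0.00560348  0.00939509 -0.17595858]
```

```bash
python3 -m jog '[[[-0.0057,0.0094,-0.04,0,0,0.031,1],[0,0,-0.045,0,0,0,1],[0,0,-0.04,0,0,0,1],[0,0,-0.023,0,0,0,1],[0,0,-0.010,0,0,0,1],[0,0,0,0,0,0,1],[0,0,0,0,0,0,0],[0,0,0,0,0,0,0],[0,0,0,0,0,0,0],[0,0,0,0,0,0,0]]]' 25
```

```text
t: 30.58
eef_pos: [0.3649, 0.3097, 0.032]
ee_rot: [3.141, 0.001, -2.813]
force: [-1.5, 0.5, 6.6]
width: 0.0596
```

```bash
python3 -m jog '[[[0,0,0.03,0,0,0,0],[0,0,0.05,0,0,0,0],[0,0,0.05,0,0,0,0],[0.038,-0.017,0.03,0,0,-0.027,0],[0.039,-0.017,0,0,0,-0.026,0],[0.039,-0.017,0,0,0,-0.026,0],[0.039,-0.017,0,0,0,-0.026,0],[0.039,-0.017,0,0,0,-0.026,0],[0.038,-0.017,0,0,0,-0.026,0],[0,0,0,0,0,0,0],[0,0,-0.03,0,0,0,0],[0,0,-0.04,0,0,0,0],[0,0,-0.03,0,0,0,0],[0,0,-0.025,0,0,0,0],[0,0,-0.015,0,0,0,0],[0,0,0,0,0,0,0],[0,0,0,0,0,0,0]]]'
```

```text
t: 32.7
eef_pos: [0.5972, 0.2079, 0.0525]
ee_rot: [3.141, 0.001, -2.97]
force: [0.5, -0.3, -0.7]
width: 0.0598
```

```bash
python3 -m jog '[[[0,0,-0.008,0,0,0,0],[0,0,-0.003,0,0,0,0],[-0.0007,0.004,0,0,0,0,0],[-0.0007,0.0035,0,0,0,0,0],[0,0,-0.001,0,0,0,0],[0,0,0,0,0,0,0],[0,0,0,0,0,0,0]]]'; python3 look.py w15 130 60 382 220
```

```text
t: 33.58
eef_pos: [0.5955, 0.2155, 0.04]
ee_rot: [3.141, 0.001, -2.97]
force: [-2.0, 2.6, 5.0]
width: 0.0596
[0.5955 0.2155 0.04  ] [ 3.1410e+00  1.0000e-03 -2.9702e+00] [ 0.65  0.49 -0.32 -0.   -0.76 -0.48]
scale 3.1746031746031744
```

View pics/w15c.png

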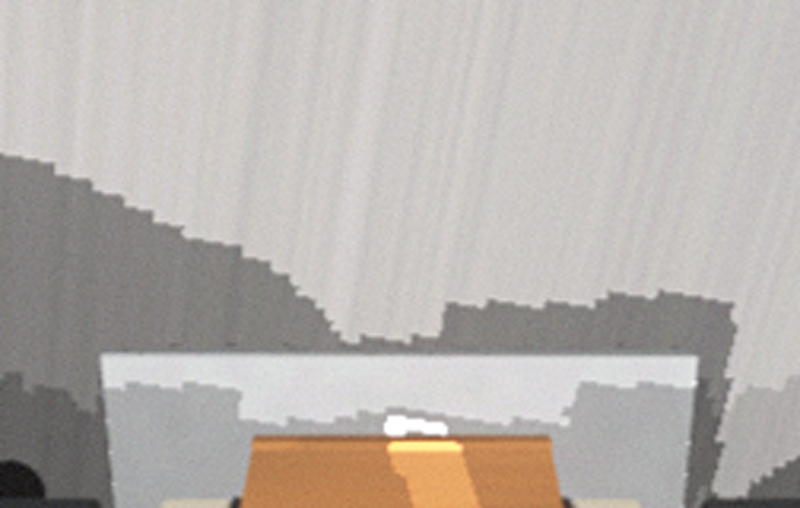

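```bash
python3 -m jog '[[[-0.0002,0.001,0,0,0,0,0],[-0.0002,0.001,0,0,0,0,0],[0,0,0,0,0,0,0],[0,0,0,0,0,0,0]]]'
```

```text
t: 34.12
eef_pos: [0.5954, 0.2165, 0.04]
ee_rot: [-3.141, 0.001, -2.97]
force: [0.1, -1.0, 5.3]
width: 0.0596
```

```bash
python3 -m jog '[[[0,0,0,0,0,0,0.75],[0,0,0,0,0,0,0.85],[0,0,0,0,0,0,1],[0,0,0,0,0,0,1],[0,0,0.03,0,0,0,1],[0,0,0.05,0,0,0,1],[-0.005,0.03,0.05,0,0,0,1],[-0.005,0.03,0.05,0,0,0,1],[0,0,0,0,0,0,1],[0,0,0,0,0,0,1]]]'; python3 look.py w16 130 60 382 220; python3 - <<'E'
from h import *
f=shot("scene","s2"); g=shot("side","d2")
c=f["pixels"][95:295,125:345,::-1]; cv2.imwrite("pics/s2c.png",cv2.resize(c,None,fx=3,fy=3,interpolation=cv2.INTER_CUBIC)[:600,:660])
c=g["pixels"][130:320,120:390,::-1]; cv2.imwrite("pics/d2c.png",cv2.resize(c,None,fx=2.96,fy=2.96,interpolation=cv2.INTER_CUBIC))
E
```

```text
t: 35.38
eef_pos: [0.5844, 0.2769, 0.2191]
ee_rot: [3.141, -0.0, -2.97]
force: [0.0, 1.4, -0.9]
width: 0.0877
[0.5844 0.2769 0.2191] [-3.1410e+00 -1.7000e-03 -2.9707e+00] [ 0.74  0.33 -0.1  -0.   -1.14 -0.57]
scale 3.1746031746031744
```

View pics/w16c.png

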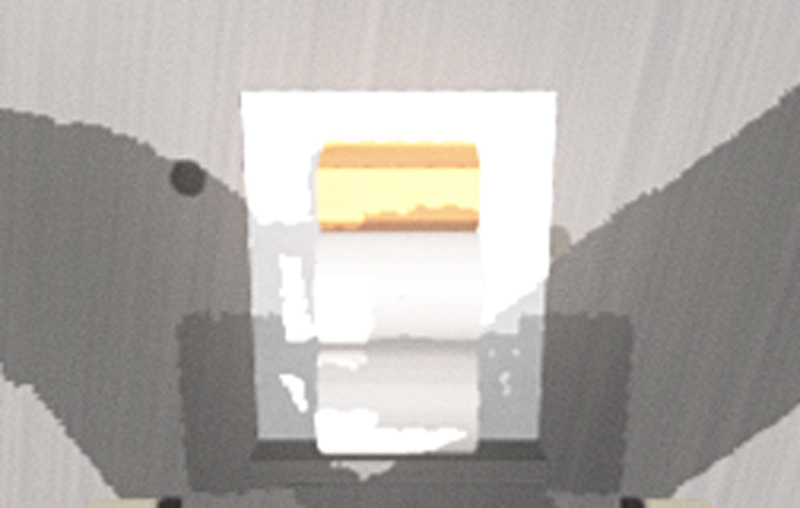

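View pics/s2c.png

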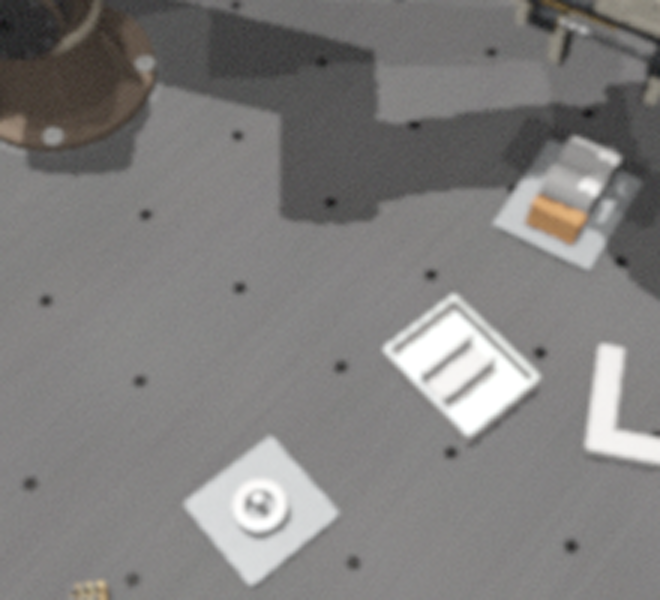

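View pics/d2c.png

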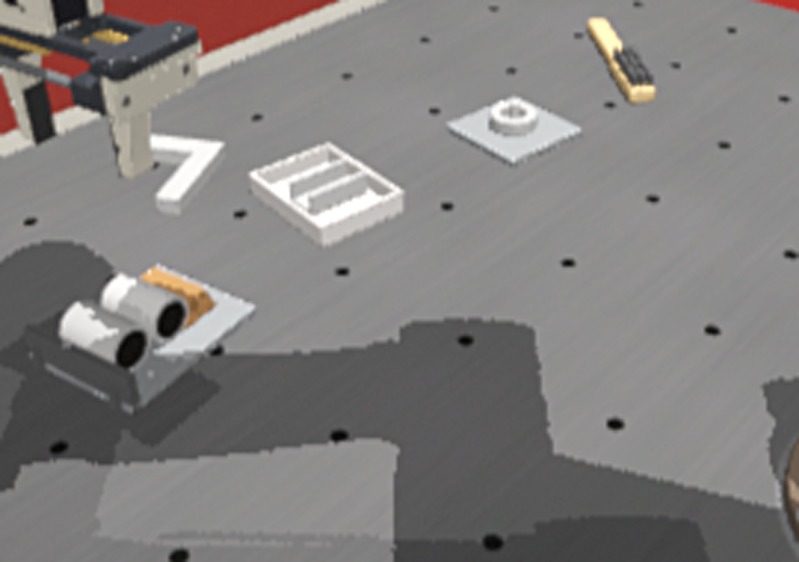

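All pieces are in place. In the wrist view the row reads chock (142-232), pipe (232-340), pipe (343-455), then rail. Now I'll measure the play.

```bash
python3 -m jog '[[[0,0,0.02,0,0,0,1],[0,0,0,0,0,0,1],[0,0,0,0,0,0,1],[0,0,0,0,0,0,1],[0,0,0,0,0,0,1]]]' ; python3 look.py w17 130 60 382 220; python3 - <<'E'
from h import *
S=lambda a: np.array(a)/3.1746+[130,60]
ex=np.array([np.cos(.1715),np.sin(.1715)]); ey=np.array([-ex[1],ex[0]]); fm=np.array([.5778,.3166])
f=load("w16")
t=cast(f,S([(400,167)]),.034)[0]; b=cast(f,S([(400,143)]),.008)[0]
print("chock centre to face", ey@(fm-t[:2])-.009, ey@(fm-b[:2])-.020, "tight 97 mm")
W=cast(f,S([(250,443),(400,441)]),.008); print("face now",[ey@(fm-w[:2]) for w in W])
a=cv2.absdiff(load("s1")["pixels"],load("s2")["pixels"]).max(2)
print("can diff",a[100:145,355:382].mean(), "brush", a[288:376,145:165].mean())
s=monitor.get_state(); print(s["t"],s["width"],np.abs(s["qd"]).max())
E
```

```text
t: 36.15
eef_pos: [0.5848, 0.2767, 0.2388]
ee_rot: [-3.141, -0.001, -2.971]
force: [-0.1, -0.2, -0.0]
width: 0.0875
[0.5848 0.2767 0.2388] [-3.1413e+00 -6.0000e-04 -2.9706e+00] [ 0.74  0.32 -0.07 -0.   -1.18 -0.57]
scale 3.1746031746031744
chock centre to face 0.10356916395656496 0.10133762407515635 tight 97 mm
face now [np.float64(-0.0016838887825324916), np.float64(-0.0008756594358064466)]
can diff 15.324279835390946 brush 4.416477272727272
36.2 0.08756484218181479 0.0034864827804434334
```

View pics/w17c.png

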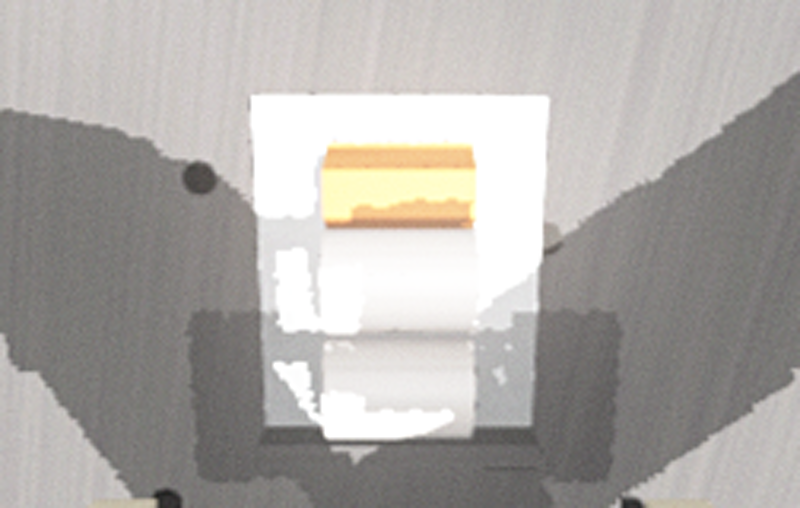

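```bash
python3 - <<'E'
from h import *
a=[cv2.resize(load(n)["pixels"][60:200,290:420,::-1],None,fx=3,fy=3) for n in("s1","s2")]
cv2.imwrite("pics/can.png",np.hstack(a))
E
```

```text
(no output)
```

View pics/can.png

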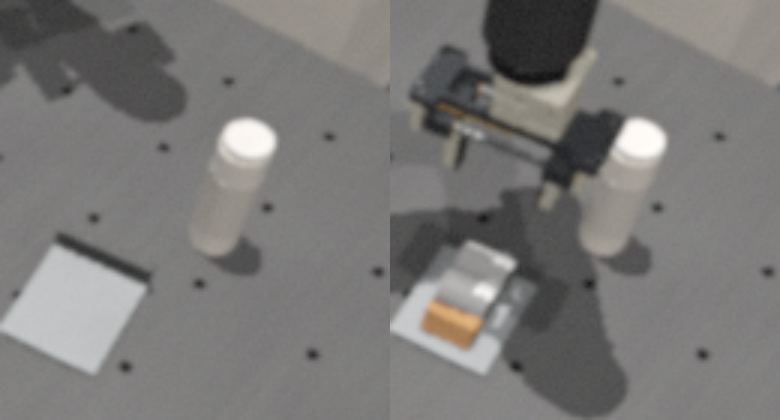

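The can stands in the same place as before, at (240,190) in both halves. The difference came from the gripper overlapping the view and its shadow. I'm handing in.

```bash
python3 -c "
from station import job_done; print(job_done())"
```

```text
the job is handed in; nothing more can be done
None
```

All the pieces are where you asked, and I handed the job in at about 36 s of the 144 s allowed, with the gripper open and clear.

- **Channel and flange:** the channel is flat in the tray, open side up. The flange is flat on its stand with the pin through its hole.
- **Pipe row:** both pipes lie along the stop rail in the middle of the rack, with the chock upright against their open side. The arm's own position reading puts the total play in the row at about 4.6 mm, and the camera gives about 4–6.5 mm; the limit was 15 mm.
- **At rest:** two wrist pictures of the row, taken about 0.8 s apart after release, show it unchanged.
- **Bystanders:** the brush and the spray can look unmoved. A picture-difference check flagged the can area, but the enlarged before-and-after view showed the can in the same place; the gripper and its shadow caused the difference.

The scene and side cameras disagreed by up to 9 mm on where the tray and stand are, so I used close wrist views for every grasp and placing. The wrist force read under 8 N after every move. The task reported no verdict.

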